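Zero-check the coating gauge, then hold it on the ringed spot of the painted housing

TASK

Check the paint on the grey control housing with the hand gauge: lift the gauge out of its stand, first hold its sprung tip upright on the bare steel zero disc for a good second, then hold it square to the housing's sloping face with its tip inside the plain ring (not the crossed-out ring, which has been done). Each time press lightly, so that the bright sprung collar goes about half-way in, never leaning hard on it, and leave the other things on the bench where they are. Finish while still holding the gauge steady and lightly pressed there on the ringed spot: do not put it down or let go.

Things in the scene. Friction and masses are not known exactly. Their poses are not given: they have to be found in the camera images.
- gauge_mid (a point): Centre of the body of the coating gauge, an upright grey plastic box 28 mm thick (x), 62 wide (y), 100 high (z), display on its -x side, ribbed rubber grip on its upper third, 0.2 kg, standing loosely tip down in the stand. The body's top is 50 mm above this point; the extended probe's tip is 80 mm below it on the z axis. Grip it across the 28 mm, 20 mm above this point.
- probe_tip (a point): Flat end of the gauge's sprung probe: a bright steel collar 14 mm in diameter (12 mm flat end) standing 12 mm out of the tapered black neck, with a dark line round it about half-way. z = the gauge's axis, pointing back up through the body.
- probe (a joint): How far the sprung collar is pushed into the gauge: 0 = fully out, 0.010 m = bottomed. The spring gives about 1 N as it starts to move and 0.5 N more per mm (3.5 N half-way). Wanted: about 0.005.
- stand: Black plastic desk stand, fixed; origin at the centre of its underside. Foot 86 x 104 x 10 mm; pocket 67 x 33 mm inside, rim 67 mm up. The gauge's lower 22 mm sit in it on ledges; its tip is then 15 mm and its top 145 mm above the bench. Lift the gauge straight up, at least 60 mm, to clear it. It may be left or right of the housing.
- disc_top (a point): Centre of the top of the zero disc, a bare ground steel disc 50 mm across, 10 thick, lying loose on the bench (top 10 mm up, level). On the other side of the housing from the stand.
- housing: Powder-coated grey sheet-steel control housing, fixed; origin at the centre of its underside. 200 mm deep (x), 260 wide (y). Its face slopes 20 degrees from level, rising from 35 mm at the front (-x) edge to 97 mm at a level strip 30 mm wide along the back. Three round openings and a dark window in the face.
- ring_spot (a point): Centre of the plain white ring (about 33 mm across, 30 inside) drawn on the housing's sloping face; lies on the face, 60 mm above the bench. z = the face's outward normal, tilted 20 degrees from vertical towards the housing's -x; y runs level across the face.
- crossed_spot (a point): Centre of the other white ring, of equal size with a cross through it: already measured. Same axes. The two rings are on the left and right halves of the face, either way round.
- gauge: The whole gauge; origin at the tip of its extended probe, 80 mm below point gauge_mid; axes as there.
- disc: The whole zero disc; origin at the centre of its underside.
- pot: Bystander, leave alone: lidded stainless camping pot, 118 mm across, 120 high; origin in the underside, at the middle of its foot.
- stove: Bystander, leave alone: open stainless camp-stove cylinder with round holes round its foot, 104 mm across, 111 high; origin in the underside, at the middle of its foot.
- grill: Bystander, leave alone: dark ribbed iron grill plate, 116 mm disc, 10 thick; origin in the underside, at the middle of its foot.
- caliper: Bystander, leave alone: digital caliper lying flat, 225 mm long; origin in the middle of its length or width, on the bench.
- wrench: Bystander, leave alone: combination steel wrench lying flat, 210 mm long; origin in the middle of its length or width, on the bench.
- hoop: Bystander, leave alone: plain steel wire hoop, 125 mm across, 5 thick; origin in the middle of its length or width, on the bench.
- marker: Bystander, leave alone: paint marker lying down, white with black cap, 136 mm long; origin in the middle of its length or width, on the bench.
Not all that is in view belongs to the job. Leave any pink look-alike of the stand alone.

How it is judged:
On the way:
1. the gauge's tip is held upright on the zero disc (within 18 mm of its middle, foot wholly on it, and 7 degrees of upright) with the collar 2.5 to 8 mm in, for 0.5 s (value of joint probe between 0.0025 and 0.008 m and distance between probe_tip and disc_top below 0.018 m and angle between gauge_mid's own z axis and vertical below 0.12 rad and contact force between gauge and disc above 0.5 N and contact force between gauge and the fingers above 1 N), for 0.5 s.
At the end, for the whole second after the job is handed in: The robot still grips the gauge, which is steady; its tip is in contact with the housing within 8 mm of the plain ring's centre (foot inside the ring), its axis within 7 degrees of square to the sloping face, the collar 2.5 to 8 mm in and the push between 1 and 10 N; the gauge is clear of its stand (value of joint probe between 0.0025 and 0.008 m and distance between probe_tip and ring_spot below 0.008 m and angle between the z axis of gauge_mid and the z axis of ring_spot, either way round below 0.12 rad and angle between gauge_mid's own z axis and vertical below 0.6 rad and contact force between gauge and housing between 1 and 10 N and contact force between gauge and the fingers above 1 N and contact force between gauge and stand below 0.05 N and linear speed of gauge below 0.02 m/s); the arm keeps its last pose, push and grip.
It fails at once if the gauge is leaned on hard: more than 20 N on the housing or the disc (contact force between gauge and housing above 20 N or contact force between gauge and disc above 20 N).
It fails at once if another thing on the bench is shifted by more than 30 mm (distance of any of pot, stove, grill, caliper, wrench, hoop, marker from where it was at the start of the episode above 0.03 m).
It also fails if it takes over 54 s, if anything falls off the work surface, if the arm or the gripper's body presses on something with over 40 N, if the wrist force passes 120 N, or if a joint passes its speed limit or range.

ROBOT

A 6-joint arm with a two-finger parallel gripper is mounted at the origin on the work surface. World frame = base frame: x ahead of the robot, y to its left, z up, the work surface at z = 0. Lengths are in m, angles in rad, forces in N, time in s.
With the tool pointing down it reaches from about 0.25 to 0.775 m from the base axis. Payload 4 kg.
Tool frame: the origin (TCP) lies between the finger pads; the fingertips stand 14 mm ahead of it and the grasp point (between the pads) lies 5 mm behind it; z points along the fingers, y is the line along which they close (so a half turn about z gives the same grasp; the last joint's range is limited). The gripper opens to 94 mm and grips with 3 to 60 N. Pads are 16 mm wide; open, the fingers measure 119 mm over their backs; the gripper's body (75 mm by 177 mm) begins 78 mm behind the grasp point.
Start: joints at [1.242, 0.087, 1.371, -0, 1.684, -0.103], TCP at [0.123, 0.536, 0.22] pointing down, gripper open.
Joint ranges: [-3.1, 3.1], [-0.76, 2.03], [0.27, 2.55], [-1.08, 4.22], [0.17, 2.65], [-2.57, 2.57]. Speed limits (rad/s): [2.79, 2.79, 3.14, 3.14, 3.14, 3.14].

INTERFACE

Orientations are given as [roll, pitch, yaw] about the fixed x, y, z axes, in that order (R = Rz(yaw) Ry(pitch) Rx(roll)).
In Python, from bench import robot, snapshot gives the robot as it stands.
- The arm moves only by the tool carry_out, never from a script. Its argument "motion" is text: rows parted by semicolons, each of 4 numbers parted by spaces: the shift along the tool's x, y, z each as a share of 0.15 m, from -1 to 1, then the turn about the tool's z as a share of 180 degrees, from -1 to 1. A call has exactly 8 rows; each row is the pose to reach, as a shift and turn from the pose commanded when the call began, along the tool's axes at that moment, turning the shorter way round; what a row does not reach only later rows make up. A row lasts 1/10 s, in which the tool goes at most 50 mm and 8.59 degrees, less where a joint would pass 70% of its speed; a pose out of reach is approached as far as the arm can. A call with a number of a shift or a turn outside -1 to 1 is refused whole. A call with a gripper value outside its range is refused whole. "grip" is the opening, from -1 (shut) to 1 (fully open), set as the call begins (left out, the last holds). The fingers move at their own pace and stop on an object; the grip force is fixed at half the most. Time passes only in rows, so rows that repeat a pose let the fingers close, or fill a call up. It gives the time, the measured TCP pose, the force, the opening and the grip force at its end, in the units of the state.
- robot.get_obs(): the state, without advancing time (a new reading comes with each control period).
- snapshot(name): name is "side" or "top"; returns a dict with "image" (400x640x3 uint8, red, green, blue), "fx", "fy", "cx", "cy" (pixels), "pose" (4x4, takes a point from camera to world coordinates). Camera axes: x right, y up, looking along -z (the intrinsics and any distortion apply to the point x, -y, -z); pixel columns grow to the right and rows downward; lengths in m; the calibration is good to about 2 mm. A picture is of the moment at which its call begins. There is no depth.
- robot.close_job(): hands the job in; it is judged then, once.
The state is a dict: "time": time; "joint_positions": joint angles; "qvel": joint speeds; "joint_torque": joint torques, N m; "tool_pos": TCP position; "ee_rot": TCP orientation; "wrist_force": force on the tool from outside, world axes, zero at the start; "wrist_torque": the same for the moment, N m; "width": finger opening in m; "finger_force": force on a finger pad.
Only numpy, scipy, OpenCV 4.12 (cv2) and the standard library are available. Lean on these libraries where they do the work, as an engineer would, in place of code of your own. Each camera call takes 0.05 s, during which the arm holds its last target. There are 200 camera calls.

## Working session

There is one attempt and no reset: what is moved stays moved. The work goes in short steps, Python scripts to look and compute and a tool call to move; the robot and the scene stay as the last step left them, time stands still between calls to the robot, and variables do not carry over. Pictures are saved under pics/ and viewed, at most 10 in all, crops included, and the job is handed in when it is done.

Besides the shell and the picture viewer there is one more tool, called after "Request:" in YAML: its name, and indented under it one key for each argument. carry_out: Moves the arm, as the interface text tells. Shift numbers are shares of 0.15 m and turn numbers shares of 180 degrees, none past 1 either way. Its arguments: {"type":"object","properties":{"motion":{"type":"string"},"grip":{"type":"number"}},"required":["motion"]}

```bash
mkdir -p pics; cat > h.py <<'E'
import numpy as np, cv2
from bench import robot, snapshot
def take(n,f):
    s=snapshot(n); cv2.imwrite(f,s["image"][:,:,::-1]); np.savez(f[:-4]+".npz",**{k:s[k] for k in s}); return s
def ray(s,u,v):
    T=np.array(s["pose"]); d=np.array([(u-s["cx"])/s["fx"],-(v-s["cy"])/s["fy"],-1.0])
    return T[:3,3],T[:3,:3]@d
def onz(s,u,v,z):
    o,d=ray(s,u,v); return o+d*(z-o[2])/d[2]
def proj(s,p):
    T=np.array(s["pose"]); c=T[:3,:3].T@(np.array(p)-T[:3,3]); return s["cx"]+s["fx"]*c[0]/-c[2], s["cy"]-s["fy"]*c[1]/-c[2]
def two(s1,p1,s2,p2):
    o1,d1=ray(s1,*p1);o2,d2=ray(s2,*p2);A=np.stack([d1,-d2],1);t=np.linalg.lstsq(A,o2-o1,rcond=None)[0]
    a,b=o1+t[0]*d1,o2+t[1]*d2; return (a+b)/2,np.linalg.norm(a-b)
E
python3 - <<'E'
from h import *
np.set_printoptions(precision=4,suppress=True)
for n in("top","side"):
    s=take(n,f"pics/{n}0.png"); print({k:s[k] for k in s if k!="image"})
print(robot.get_obs())
E
```

```text
{'fx': 500.03892335661806, 'fy': 500.03892335661806, 'cx': 317.99288115619487, 'cy': 196.92642212406741, 'pose': array([[-0.019 ,  0.9825, -0.1854,  0.1924],
       [-0.9997, -0.0215, -0.0112,  0.0045],
       [-0.0149,  0.1852,  0.9826,  1.5242],
       [ 0.    ,  0.    ,  0.    ,  1.    ]])}
{'fx': 488.79956426090587, 'fy': 488.79956426090587, 'cx': 323.66664406609, 'cy': 200.2064437427007, 'pose': array([[-0.9915,  0.0645, -0.1132,  0.2786],
       [-0.1288, -0.6165,  0.7768,  1.1906],
       [-0.0197,  0.7847,  0.6195,  1.0229],
       [ 0.    ,  0.    ,  0.    ,  1.    ]])}
{'time': 0.1, 'joint_positions': array([ 1.2419,  0.0879,  1.3721, -0.    ,  1.6836, -0.1031]), 'qvel': array([ 0.0007, -0.0011, -0.0038,  0.0002, -0.0021, -0.0019]), 'joint_torque': array([  0.0025, -34.125 , -30.3302,   0.072 ,   0.0303,  -0.0001]), 'tool_pos': array([0.123 , 0.5356, 0.2184]), 'ee_rot': array([-3.1397, -0.0002,  2.9157]), 'wrist_force': array([ 0.5505, -0.8234, -0.3033]), 'wrist_torque': array([0.0095, 0.0284, 0.0222]), 'finger_force': 0.0, 'width': 0.09410626837494596}
```

View pics/top0.png

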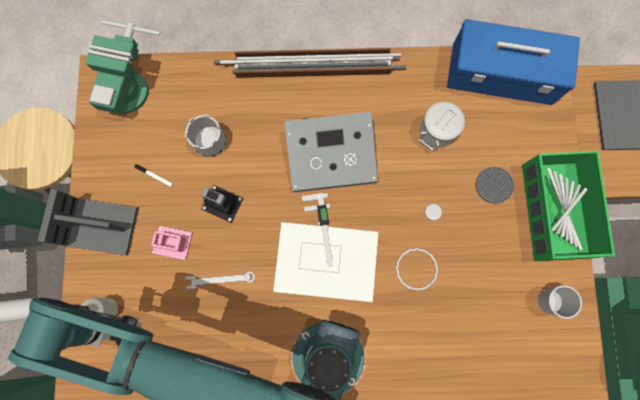

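View pics/side0.png

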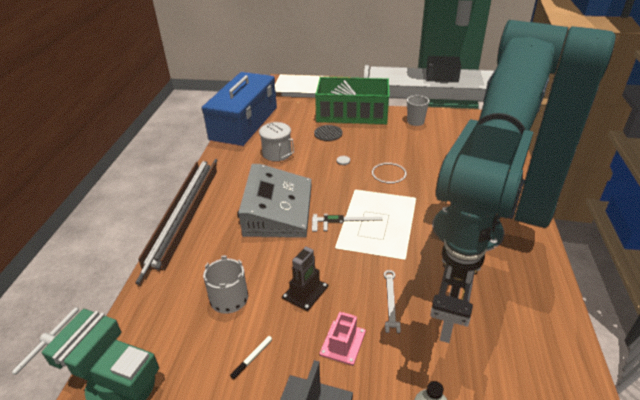

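The top view shows the black stand with the gauge at (220,203), the pink look-alike at (171,242), the steel disc at (433,212), the plain ring at (316,163) and the crossed ring at (350,159). In the side view the gauge is at (304,275) and the plain ring at (286,205).

Things that could be taken for the gauge are the black stand's occupant at (220,203) and the pink stand at (171,242). The black one fits the description, so I'm checking it in a close crop.

```bash
python3 - <<'E'
import cv2,numpy as np
t=cv2.imread("pics/top0.png");s=cv2.imread("pics/side0.png")
f=lambda i,u,v,w,h,k:cv2.resize(i[v:v+h,u:u+w],(w*k,h*k),interpolation=cv2.INTER_CUBIC)
a=f(t,190,172,66,60,6)
b=f(s,275,240,66,75,6)[:360]
b=cv2.resize(s[240:315,275:341],(396,450),interpolation=cv2.INTER_CUBIC)
a=cv2.copyMakeBorder(a,0,90,0,0,cv2.BORDER_CONSTANT)
r=np.hstack([a,b]); 
q=np.hstack([f(t,282,110,100,37,4)[:148], f(t,282,147,98,37,4)])
cv2.imwrite("pics/crop1.png",np.vstack([r,q[:, :792]]))
E
```

```text
(no output)
```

View pics/crop1.png

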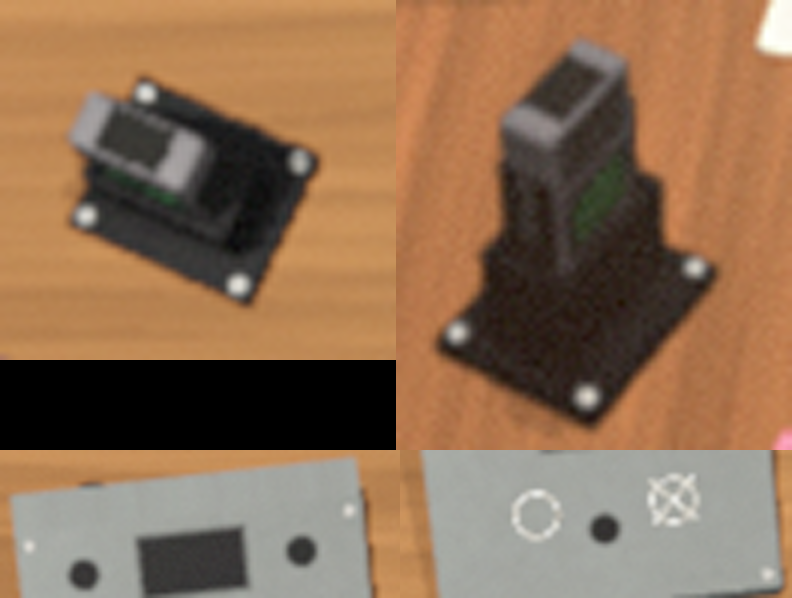

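The crop confirms the choice: a grey-topped gauge with a green display in the black stand, display side facing lower left of the top view. The plain ring is at about (316,163) and the crossed ring at (350,159.5).

```bash
cat > m.py <<'E'
from h import *
np.set_printoptions(precision=4,suppress=True)
t=dict(np.load("pics/top0.npz"));s=dict(np.load("pics/side0.npz"))
def blob(im,box,thr):
    u,v,w,h=box; c=cv2.cvtColor(im[v:v+h,u:u+w],cv2.COLOR_RGB2HSV); m=((c[...,1]<thr[0])&(c[...,2]>thr[1])).astype(np.uint8)
    n,l,st,ce=cv2.connectedComponentsWithStats(m); return [(ce[i]+[u,v],st[i][4],st[i][2:4]) for i in range(1,n) if st[i][4]>8]
E
python3 - <<'E'
from m import *
print("disc top",blob(t["image"],(415,195,36,34),(70,140)))
print("disc side",blob(s["image"],(330,148,28,24),(70,140)))
print("ring top",blob(t["image"],(306,153,60,20),(40,195)))
print("ring side",blob(s["image"],(270,170,35,45),(40,185)))
print("screws top",blob(t["image"],(200,183,46,42),(60,140)))
S=[onz(t,*p,.010) for p in [(214.2,187.3),(240,199),(229.7,219.7),(204.3,207.7)]]
print(np.array(S),np.mean(S,0)); e=S[0]-S[1]; print("long",np.linalg.norm(e),np.degrees(np.arctan2(e[1],e[0])),np.linalg.norm(S[1]-S[2]))
e=S[3]-S[2];print(np.degrees(np.arctan2(e[1],e[0])))
G=[onz(t,190+a/6,172+b/6,.145) for a,b in [(93,92),(208,138),(188,192),(72,138)]]
print(np.array(G),np.mean(G,0)); e=G[0]-G[1];print("g",np.linalg.norm(e),np.degrees(np.arctan2(e[1],e[0])),np.linalg.norm(G[1]-G[2]))
# side top-face
g=[(275+(a-396)/6,240+b/6) for a,b in [(580,40),(628,68),(553,140),(503,110)]]
print("side g",np.mean([onz(s,*p,.145) for p in g],0), [onz(s,*p,.145) for p in g])
H=[onz(t,282+12/4,110+(492-450)/4,.097),onz(t,282+358/4,110+8/4,.097)]
print("H",H,np.degrees(np.arctan2(*(H[0]-H[1])[[1,0]])),np.linalg.norm(H[0]-H[1]))
print("ring",onz(t,316,163.2,.06),onz(t,350.2,159.5,.06))
E
```

```text
disc top [(array([432.9471, 211.7269]), np.int32(227), array([17, 17], dtype=int32))]
disc side [(array([343.0345, 159.4598]), np.int32(87), array([13,  8], dtype=int32))]
ring top [(array([348.3818, 160.3636]), np.int32(55), array([12, 12], dtype=int32)), (array([352.3333, 154.1333]), np.int32(15), array([7, 4], dtype=int32)), (array([314.8163, 162.6327]), np.int32(49), array([12, 13], dtype=int32))]
ring side [(array([286.8571, 186.1143]), np.int32(35), array([10,  9], dtype=int32)), (array([282.3158, 203.6842]), np.int32(19), array([7, 8], dtype=int32)), (array([287.3636, 208.0909]), np.int32(11), array([6, 4], dtype=int32))]
screws top [(array([213.6667, 187.1111]), np.int32(9), array([4, 3], dtype=int32)), (array([204.5, 191.5]), np.int32(30), array([6, 8], dtype=int32)), (array([219.375, 198.375]), np.int32(32), array([7, 8], dtype=int32)), (array([229., 219.]), np.int32(9), array([3, 3], dtype=int32))]
[[0.5156 0.3431 0.01  ]
 [0.4769 0.2625 0.01  ]
 [0.4131 0.2935 0.01  ]
 [0.4521 0.3725 0.01  ]] [0.4644 0.3179 0.01  ]
long 0.08940226436585334 64.36473434025858 0.07095163400970703
63.72829301713459
[[0.4872 0.3376 0.145 ]
 [0.464  0.2829 0.145 ]
 [0.4384 0.2919 0.145 ]
 [0.4654 0.347  0.145 ]] [0.4637 0.3149 0.145 ]
g 0.059424306381612675 66.94186041309388 0.027077160031395993
side g [0.4614 0.3175 0.145 ] [array([0.4604, 0.2873, 0.145 ]), array([0.4373, 0.3021, 0.145 ]), array([0.4621, 0.3478, 0.145 ]), array([0.4859, 0.3328, 0.145 ])]
H [array([0.6967, 0.115 , 0.097 ]), array([ 0.7171, -0.1445,  0.097 ])] 94.4908661002756 0.2603426257404738
ring [0.5724 0.0252 0.06  ] [ 0.5816 -0.0783  0.06  ]
```

```bash
cat > p.py <<'E'
from m import *
def plan(x,y,z,yawdeg):
    o=robot.get_obs(); yw=o["ee_rot"][2]; d=np.array([x,y,z])-o["tool_pos"]
    tx=np.array([np.cos(yw),np.sin(yw)]);ty=np.array([np.sin(yw),-np.cos(yw)])
    t=(np.degrees(yw)-yawdeg+180)%360-180
    print("t",o["time"],"tcp",o["tool_pos"],np.degrees(o["ee_rot"]),"shares",d[:2]@tx/.15,d[:2]@ty/.15,-d[2]/.15,"turn",t/180,"q6",o["joint_positions"][5],"F",o["wrist_force"],o["width"],o["finger_force"])
E
python3 - <<'E'
from p import *
print("disc",onz(t,432.95,211.7,.01),onz(s,343.0,159.5,.01), two(t,(432.95,211.7),s,(343,159.5)))
print("ring",onz(s,286,206,.06),two(t,(316,163.2),s,(286,206)))
plan(.463,.317,.22,64.5)
E
```

```text
disc [ 0.4246 -0.3285  0.01  ] [ 0.4234 -0.3301  0.01  ] (array([ 0.4238, -0.3282,  0.0114]), np.float64(0.001162320242554345))
ring [0.5684 0.0248 0.06  ] (array([0.5703, 0.0251, 0.0607]), np.float64(0.003900552007140331))
t 0.1 tcp [0.123  0.5356 0.2184] [-179.889    -0.0115  167.0591] shares -2.5354285878949647 -0.9127774313280356 -0.010528476028636899 turn 0.5697726872300014 q6 -0.10305807453637972 F [ 0.5505 -0.8234 -0.3033] 0.09410626837494596 0.0
```

Request:
carry_out:
  motion: "-0.2 -0.07 0 0.04; -0.4 -0.14 0 0.08; -0.6 -0.21 0 0.12; -0.8 -0.28 0 0.16; -1 -0.35 0 0.2; -1 -0.36 0 0.25; -1 -0.36 0 0.29; -1 -0.36 0 0.29"
  grip: 1

```text
time: 0.9
tool_pos: [0.2575, 0.4494, 0.2189]
ee_rot: [-3.141, 0.0, 2.004]
wrist_force: [-0.4, -0.2, 0.9]
width: 0.0939
finger_force: 0.0
```

```bash
python3 - <<'E'
from p import *
plan(.463,.317,.22,64.5)
E
```

```text
t 0.9 tcp [0.2575 0.4494 0.2189] [-179.9484    0.027   114.8286] shares -1.3762574991250562 0.8731024006276383 -0.00708726111316634 turn 0.27960310649337555 q6 0.5076546832754943 F [-0.4408 -0.1956  0.8846] 0.09393344376332238 0.0
```

Request:
carry_out:
  motion: "-0.2 0.13 0 0.04; -0.4 0.26 0 0.08; -0.6 0.38 0 0.12; -0.8 0.51 0 0.16; -1 0.63 0 0.2; -1 0.63 0 0.24; -1 0.63 0 0.28; -1 0.63 0 0.28"

```text
time: 1.7
tool_pos: [0.4061, 0.3533, 0.219]
ee_rot: [-3.141, 0.001, 1.128]
wrist_force: [-0.5, -0.5, -0.2]
width: 0.0943
finger_force: 0.0
```

```bash
python3 - <<'E'
from p import *
plan(.463,.317,.22,64.5)
E
```

```text
t 1.7 tcp [0.4061 0.3533 0.219 ] [-179.9711    0.0421   64.6074] shares -0.05587493070790995 0.446661795919406 -0.006623038625197716 turn 0.0005967057420576793 q6 1.0538188522683962 F [-0.4984 -0.4882 -0.2127] 0.09425207138327005 0.0
```

Request:
carry_out:
  motion: "-0.02 0.2 0 0; -0.056 0.446 0 0; -0.056 0.446 0.1 0; -0.056 0.446 0.2 0; -0.056 0.446 0.3 0; -0.056 0.446 0.35 0; -0.056 0.446 0.35 0; -0.056 0.446 0.35 0"

```text
time: 2.5
tool_pos: [0.4624, 0.3175, 0.167]
ee_rot: [-3.142, -0.0, 1.126]
wrist_force: [0.1, 0.4, 0.7]
width: 0.0937
finger_force: 0.0
```

```bash
python3 - <<'E'
from p import *
take("side","pics/side1.png");a=take("top","pics/top1.png")["image"];b=cv2.imread("pics/side1.png")
A=cv2.resize(a[165:245,170:270][:,:,::-1],(400,320),interpolation=2);B=cv2.resize(b[200:320,240:340],(400,480),interpolation=2)
cv2.imwrite("pics/crop2.png",np.hstack([cv2.copyMakeBorder(A,0,160,0,0,0),B]))
plan(.463,.317,.11,64.5)
E
```

```text
t 2.6 tcp [0.463  0.3176 0.168 ] [179.941   -0.0902  64.5129] shares -0.0034978767426131112 0.0018999555713342445 0.38660387353394604 turn 7.160402033371662e-05 q6 0.9450660600662195 F [ 0.5024 -0.4123 -0.5546] 0.09402046181714523 0.0
```

View pics/crop2.png

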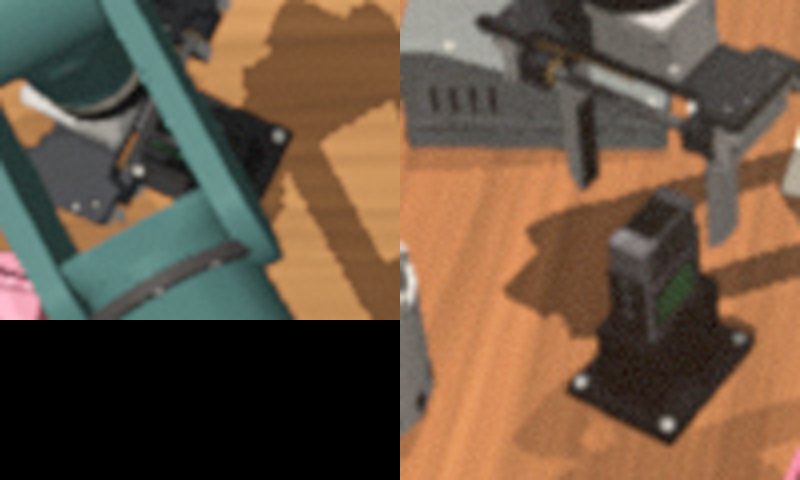

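The fingers straddle the gauge: its top is at crop (655,225), with the fingers at (580,150) and (720,200) on either side. Next I lower and then close.

Request:
carry_out:
  motion: "0 0 0.1 0; 0 0 0.2 0; 0 0 0.3 0; 0 0 0.386 0; 0 0 0.386 0; 0 0 0.386 0; 0 0 0.386 0; 0 0 0.386 0"

```text
time: 3.4
tool_pos: [0.4634, 0.3174, 0.1101]
ee_rot: [3.14, -0.002, 1.125]
wrist_force: [-0.6, -0.2, -0.5]
width: 0.0939
finger_force: 0.0
```

Request:
carry_out:
  motion: "0 0 0 0; 0 0 0 0; 0 0 0 0; 0 0 0 0; 0 0 0 0; 0 0 0 0; 0 0 0 0; 0 0 0 0"
  grip: -1

```text
time: 4.2
tool_pos: [0.4628, 0.317, 0.1091]
ee_rot: [-3.142, -0.0, 1.125]
wrist_force: [-0.2, 0.3, -0.1]
width: 0.0334
finger_force: 0.0
```

Request:
carry_out:
  motion: "0 0 0 0; 0 0 0 0; 0 0 0 0; 0 0 0 0; 0 0 -0.03 0; 0 0 -0.06 0; 0 0 -0.09 0; 0 0 -0.12 0"

```text
time: 5.0
tool_pos: [0.4628, 0.3171, 0.1275]
ee_rot: [-3.142, -0.0, 1.125]
wrist_force: [1.5, -0.3, -2.1]
width: 0.0281
finger_force: 30.0
```

Request:
carry_out:
  motion: "0 0 -0.07 0; 0 0 -0.14 0; 0 0 -0.21 0; 0 0 -0.3 0; 0 0 -0.4 0; 0 0 -0.5 0; 0 0 -0.6 0; 0 0 -0.6 0"

```text
time: 5.8
tool_pos: [0.4641, 0.3178, 0.2208]
ee_rot: [3.138, -0.005, 1.125]
wrist_force: [0.3, 1.3, -1.3]
width: 0.0278
finger_force: 30.0
```

```bash
python3 - <<'E'
from p import *
plan(.424,-.329,.22,-25)
o=robot.get_obs(); s1=take("side","pics/side2.png"); p=o["tool_pos"]+[0,0,.005]
print([proj(s1,p+[0,0,z]) for z in(.03,-.1)])
u,v=map(int,proj(s1,p)); c=s1["image"][max(0,v-60):v+60,u-50:u+50][:,:,::-1]; print(u-50,max(0,v-60))
cv2.imwrite("pics/crop3.png",cv2.resize(c,(600,600*c.shape[0]//c.shape[1]) if c.shape[0]<=100 else (480,576),interpolation=2))
E
```

```text
t 5.8 tcp [0.4641 0.3178 0.2208] [179.7933  -0.2958  64.4639] shares -4.005965293072786 1.6175406884573382 0.005557826864159288 turn 0.4970218855674713 q6 0.9452618284020158 F [ 0.3127  1.3044 -1.2692] 0.0277852608424413 29.992117881774902
[(np.float64(300.17486218410994), np.float64(221.81095100227768)), (np.float64(302.6784783807186), np.float64(260.16471758963263))]
250 171
```

View pics/crop3.png

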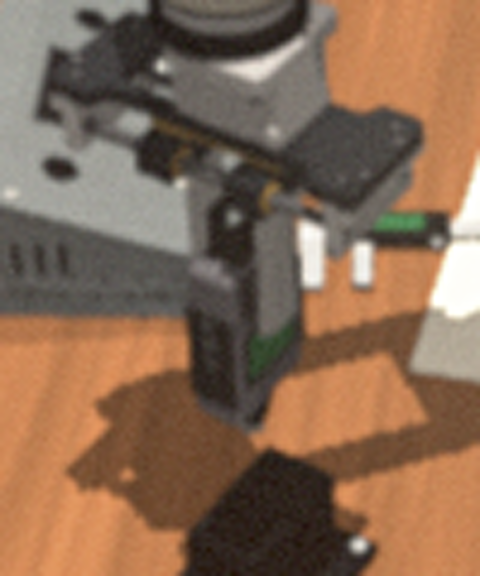

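The gauge hangs upright in the grip, with its tip at about (302,260) in the side view, as predicted. Next is the transit to the disc.

Request:
carry_out:
  motion: "-0.1 0.04 0 0.02; -0.25 0.1 0 0.04; -0.45 0.18 0 0.07; -0.65 0.26 0 0.1; -0.85 0.34 0 0.13; -1 0.4 0 0.15; -1 0.4 0 0.17; -1 0.4 0 0.17"

```text
time: 6.65
tool_pos: [0.4518, 0.155, 0.2163]
ee_rot: [-3.141, 0.001, 0.59]
wrist_force: [0.4, 0.6, -2.1]
width: 0.0276
finger_force: 30.0
```

```bash
python3 - <<'E'
from p import *
plan(.424,-.329,.22,4.5)
E
```

```text
t 6.65 tcp [0.4518 0.155  0.2163] [-179.9574    0.075    33.7812] shares -1.9484528406863164 2.579040740261365 -0.024984768273805618 turn 0.16267339307247572 q6 1.1928840658006916 F [ 0.3633  0.5927 -2.1379] 0.027612938045593234 29.992690980434418
```

Request:
carry_out:
  motion: "-0.08 0.1 -0.02 0; -0.2 0.27 -0.02 0; -0.35 0.46 -0.02 0; -0.5 0.66 -0.02 0; -0.63 0.83 -0.02 0; -0.72 0.95 -0.02 0; -0.75 1 -0.02 0; -0.75 1 -0.02 0"

```text
time: 7.45
tool_pos: [0.4425, -0.0316, 0.2196]
ee_rot: [-3.141, 0.0, 0.591]
wrist_force: [0.4, 0.8, -1.9]
width: 0.0279
finger_force: 30.0
```

Request:
carry_out:
  motion: "-0.08 0.1 0 0.02; -0.2 0.27 0 0.04; -0.35 0.46 0 0.06; -0.5 0.66 0 0.08; -0.63 0.83 0 0.11; -0.72 0.95 0 0.14; -0.75 1 0 0.16; -0.75 1 0 0.16"

```text
time: 8.25
tool_pos: [0.4332, -0.2184, 0.2195]
ee_rot: [-3.14, 0.0, 0.089]
wrist_force: [-0.7, -0.1, -1.9]
width: 0.0279
finger_force: 30.0
```

```bash
python3 - <<'E'
from p import *
plan(.424,-.329,.22,4.5)
E
```

```text
t 8.25 tcp [ 0.4332 -0.2184  0.2195] [-179.9296    0.0237    5.0983] shares -0.126402116863938 0.7291407148918692 -0.0033347998049855962 turn 0.0033240062401176827 q6 0.897503446039061 F [-0.7463 -0.0632 -1.9183] 0.0279177810519266 29.992739260196686
```

Request:
carry_out:
  motion: "-0.04 0.2 0 0; -0.09 0.5 0 0; -0.126 0.729 0.05 0; -0.126 0.729 0.2 0; -0.126 0.729 0.35 0; -0.126 0.729 0.5 0; -0.126 0.729 0.6 0; -0.126 0.729 0.63 0"

```text
time: 9.05
tool_pos: [0.4232, -0.3271, 0.1233]
ee_rot: [-3.138, 0.002, 0.091]
wrist_force: [-1.2, 0.3, -2.5]
width: 0.028
finger_force: 30.0
```

```bash
python3 - <<'E'
from p import *
plan(.424,-.329,.105,4.5)
s1=take("side","pics/side3.png"); t1=take("top","pics/top3.png"); 
print("exp tip",proj(s1,robot.get_obs()["tool_pos"]-[0,0,.095]),"disc",blob(s1["image"],(328,145,32,28),(70,140)))
c=s1["image"][80:180,280:400,::-1]; d=t1["image"][180:260,390:480,::-1]
cv2.imwrite("pics/crop4.png",np.hstack([cv2.resize(c,(480,400),interpolation=2),cv2.resize(d,(300,267),interpolation=2) if 0 else cv2.resize(d,(310,400),interpolation=2)]))
E
```

```text
t 9.05 tcp [ 0.4232 -0.3271  0.1233] [-179.7918    0.1368    5.2224] shares 0.0038418914542148698 0.013075850854854203 0.12189114294385887 turn 0.004013393743205205 q6 0.7152767022757964 F [-1.1583  0.2884 -2.5449] 0.027989307736121904 29.992206394672394
exp tip (np.float64(342.88762995710675), np.float64(155.23229606311563)) disc [(array([346.4444, 161.3333]), np.int32(9), array([4, 3], dtype=int32))]
```

View pics/crop4.png

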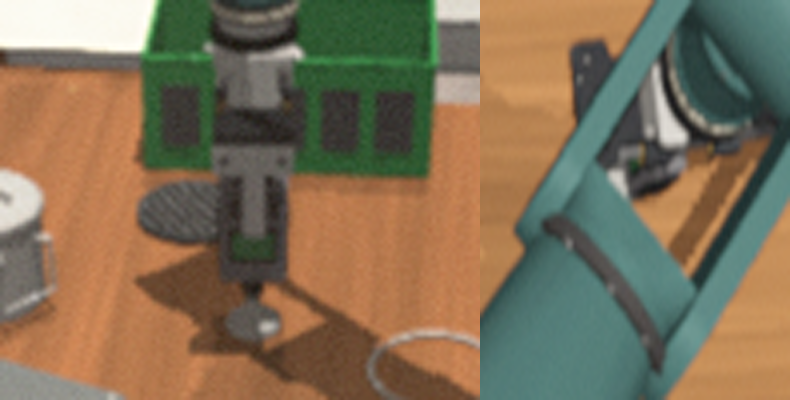

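The tip sits over the disc (tip at about (343,154), disc at (343,161)). I lower it gently.

Request:
carry_out:
  motion: "0 0.01 0.03 0; 0 0.01 0.06 0; 0 0.01 0.08 0; 0 0.01 0.1 0; 0 0.01 0.115 0; 0 0.01 0.13 0; 0 0.01 0.145 0; 0 0.01 0.145 0"

```text
time: 9.95
tool_pos: [0.4236, -0.3308, 0.1037]
ee_rot: [-3.142, -0.0, 0.088]
wrist_force: [-0.4, 0.3, -0.1]
width: 0.0275
finger_force: 30.0
```

Request:
carry_out:
  motion: "0 0 0 0; 0 0 0 0; 0 0 0 0; 0 0 0 0; 0 0 0 0; 0 0 0 0; 0 0 0 0; 0 0 0 0"

```text
time: 10.75
tool_pos: [0.4236, -0.3308, 0.1038]
ee_rot: [3.142, -0.0, 0.088]
wrist_force: [-0.4, -1.4, -1.1]
width: 0.0277
finger_force: 30.0
```

Request:
carry_out:
  motion: "0 0 0.008 0; 0 0 0.016 0; 0 0 0.025 0; 0 0 0.025 0; 0 0 0.025 0; 0 0 0.025 0; 0 0 0.025 0; 0 0 0.025 0"

```text
time: 11.55
tool_pos: [0.4236, -0.3308, 0.1001]
ee_rot: [3.141, -0.0, 0.088]
wrist_force: [-0.7, 0.3, 1.6]
width: 0.028
finger_force: 30.0
```

Request:
carry_out:
  motion: "0 0 0 0; 0 0 0 0; 0 0 0 0; 0 0 0 0; 0 0 0 0; 0 0 0 0; 0 0 0 0; 0 0 0 0"

```text
time: 12.35
tool_pos: [0.4236, -0.3308, 0.1001]
ee_rot: [3.141, -0.0, 0.088]
wrist_force: [-0.5, 0.3, 1.1]
width: 0.028
finger_force: 30.0
```

```bash
python3 - <<'E'
from p import *
plan(.424,-.329,.1,4.5)
F=[]
for i in range(4):
    s1=snapshot("side"); F.append(robot.get_obs()["wrist_force"][2])
print(F); cv2.imwrite("pics/crop5.png",cv2.resize(s1["image"][130:175,310:370,::-1],(600,450),interpolation=2))
E
```

```text
t 12.35 tcp [ 0.4236 -0.3308  0.1001] [179.9939  -0.0072   5.0619] shares 0.0037644146245591906 -0.011688584810950614 0.0005612340263870993 turn 0.0031215671763853772 q6 0.7139189793559587 F [-0.4649  0.3177  1.0756] 0.02801899356677206 29.993062913417816
[np.float64(0.33947591066813354), np.float64(1.1823041938242276), np.float64(1.3591491403811837), np.float64(0.5954956042151032)]
```

View pics/crop5.png

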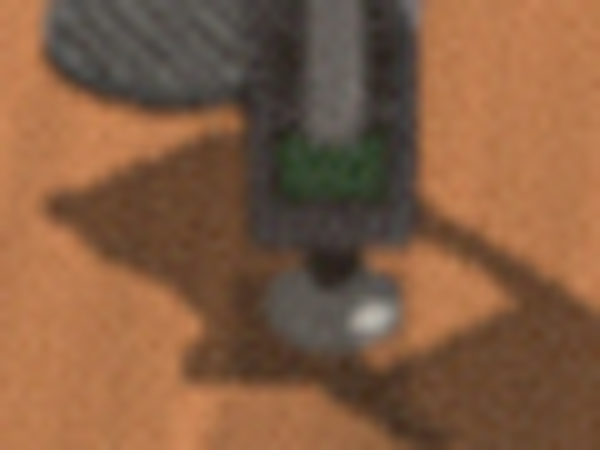

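The tip is on the disc with the collar pressed in. The spring force is about 3.2 N and it has been held for over 1 s. Now I lift and go back over the stand, which serves as a fixed abutment to swivel the gauge 20° in the pads, because the tool itself cannot tilt.

Request:
carry_out:
  motion: "0 0 -0.05 0; 0 0 -0.15 0; 0 0 -0.3 0; 0 0 -0.45 0; 0 0 -0.6 0; 0 0 -0.75 0; 0 0 -0.8 0; 0 0 -0.8 0"

```text
time: 13.35
tool_pos: [0.4241, -0.3312, 0.2219]
ee_rot: [3.139, -0.002, 0.088]
wrist_force: [0.2, -0.4, -2.4]
width: 0.0278
finger_force: 30.0
```

Request:
carry_out:
  motion: "0 -0.1 0 -0.02; 0 -0.25 0 -0.05; 0 -0.45 0 -0.08; 0 -0.65 0 -0.11; 0 -0.85 0 -0.14; 0 -1 0 -0.16; 0 -1 0 -0.16; 0 -1 0 -0.16"

```text
time: 14.15
tool_pos: [0.4099, -0.1811, 0.219]
ee_rot: [-3.14, 0.001, 0.591]
wrist_force: [0.9, 0.3, -2.3]
width: 0.0277
finger_force: 30.0
```

```bash
python3 - <<'E'
from p import *
plan(.4628,.317,.22,64.5)
E
```

```text
t 14.15 tcp [ 0.4099 -0.1811  0.219 ] [-179.9366    0.064    33.8604] shares 2.143018579359931 -2.5609417124343543 -0.006809358041833247 turn -0.1702198619979239 q6 0.43750872717386596 F [ 0.8727  0.2899 -2.3076] 0.027717587465530307 29.99209374189377
```

Request:
carry_out:
  motion: "0.08 -0.1 0 0; 0.22 -0.27 0 0; 0.38 -0.46 0 0; 0.54 -0.65 0 0; 0.7 -0.84 0 0; 0.8 -0.96 0 0; 0.82 -0.98 0 0; 0.82 -0.98 0 0"

```text
time: 14.95
tool_pos: [0.4308, 0.0088, 0.2195]
ee_rot: [-3.142, 0.001, 0.591]
wrist_force: [0.3, -0.9, -2.5]
width: 0.0276
finger_force: 30.0
```

Request:
carry_out:
  motion: "0.08 -0.1 0 -0.02; 0.22 -0.27 0 -0.05; 0.38 -0.46 0 -0.08; 0.54 -0.65 0 -0.11; 0.7 -0.84 0 -0.14; 0.8 -0.96 0 -0.17; 0.82 -0.98 0 -0.17; 0.82 -0.98 0 -0.17"

```text
time: 15.75
tool_pos: [0.4514, 0.1987, 0.2196]
ee_rot: [-3.142, 0.002, 1.123]
wrist_force: [0.7, -1.2, -1.7]
width: 0.028
finger_force: 30.0
```

```bash
python3 - <<'E'
from p import *
plan(.4628,.317,.22,64.5)
E
```

```text
t 15.75 tcp [0.4514 0.1987 0.2196] [-179.9985    0.0911   64.3196] shares 0.7436132546692045 -0.27305043374911814 -0.0028913850390138718 turn -0.0010022286856790667 q6 0.7485824930987748 F [ 0.6767 -1.2479 -1.7379] 0.028025199176224903 29.992027580738068
```

Request:
carry_out:
  motion: "0.2 -0.07 0 0; 0.4 -0.15 0 0; 0.6 -0.23 0 0; 0.744 -0.273 0 0; 0.744 -0.273 0.1 0; 0.744 -0.273 0.25 0; 0.744 -0.273 0.4 0; 0.744 -0.273 0.4 0"

```text
time: 16.55
tool_pos: [0.4601, 0.3144, 0.1551]
ee_rot: [-3.137, 0.009, 1.122]
wrist_force: [-0.7, -0.7, -2.4]
width: 0.0276
finger_force: 30.0
```

```bash
python3 - <<'E'
from p import *
plan(.4628,.317,.126,64.5)
E
```

```text
t 16.55 tcp [0.4601 0.3144 0.1551] [-179.7255    0.503    64.2624] shares 0.023168744124419022 0.008612861879654732 0.19399031188796675 turn -0.001319754309843625 q6 0.9477126206510749 F [-0.6701 -0.6616 -2.3665] 0.02762168884909517 29.992068707942963
```

Request:
carry_out:
  motion: "0 0 0 0; 0 0 0 0; 0 0 0.03 0; 0 0 0.07 0; 0 0 0.11 0; 0 0 0.15 0; 0 0 0.15 0; 0 0 0.15 0"

```text
time: 17.35
tool_pos: [0.4617, 0.3182, 0.1372]
ee_rot: [-3.141, 0.001, 1.125]
wrist_force: [-0.1, 0.1, -2.0]
width: 0.0275
finger_force: 30.0
```

```bash
python3 - <<'E'
from p import *
plan(.4628,.317,.126,64.5)
E
```

```text
t 17.35 tcp [0.4617 0.3182 0.1372] [-179.9728    0.0344   64.4721] shares -0.004261500080087426 0.009964372036702432 0.07444113803568075 turn -0.00015500666085775568 q6 0.9478556871087056 F [-0.069   0.0816 -2.0068] 0.027460914739623567 29.992151856422424
```

Request:
carry_out:
  motion: "0 0.01 0 0; 0 0.01 0.025 0; 0 0.01 0.05 0; 0 0.01 0.074 0; 0 0.01 0.074 0; -0.01 0.01 0.074 0; -0.03 0.01 0.074 0; -0.05 0.01 0.074 0"

```text
time: 18.15
tool_pos: [0.4613, 0.3133, 0.1272]
ee_rot: [3.141, -0.008, 1.126]
wrist_force: [3.5, 6.2, -3.7]
width: 0.0281
finger_force: 30.0
```

Request:
carry_out:
  motion: "-0.015 0 0 0; -0.03 0 0 0; -0.045 0 0 0; -0.06 0 0 0; -0.08 0 0 0; -0.1 0 0 0; -0.1 0 0 0; -0.1 0 0 0"

```text
time: 18.95
tool_pos: [0.4556, 0.3014, 0.1298]
ee_rot: [3.14, -0.013, 1.126]
wrist_force: [1.2, 8.8, 1.0]
width: 0.0276
finger_force: 30.0
```

```bash
python3 - <<'E'
from p import *
plan(.4628,.317,.126,64.5)
s1=take("side","pics/side6.png")
cv2.imwrite("pics/crop6.png",cv2.resize(s1["image"][200:310,250:360,::-1],(600,600),interpolation=2))
E
```

```text
t 18.95 tcp [0.4556 0.3014 0.1298] [179.8848  -0.7295  64.5174] shares 0.11466870200864239 -0.0014123751659043213 0.025609654779887858 turn 9.666171703044155e-05 q6 0.9211914811650911 F [1.2058 8.7661 0.9965] 0.027635124401005774 30.000019669532776
```

View pics/crop6.png

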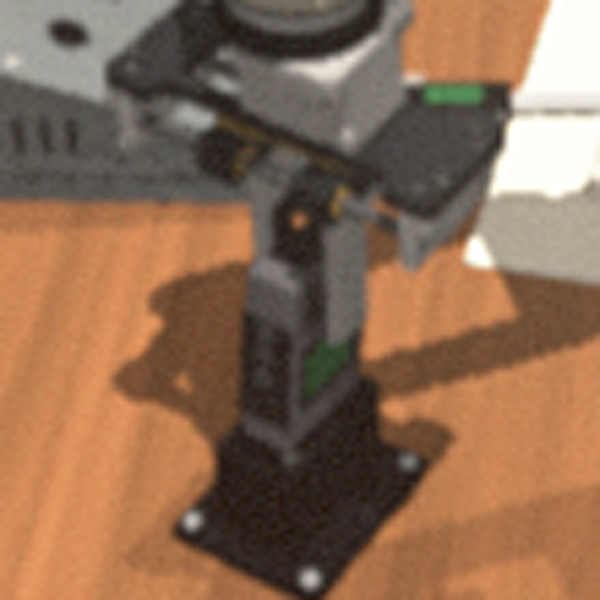

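Request:
carry_out:
  motion: "-0.01 0 0.01 0; -0.02 0 0.02 0; -0.03 0 0.02 0; -0.04 0 0.02 0; -0.05 0 0.02 0; -0.06 0 0.02 0; -0.06 0 0.02 0; -0.06 0 0.02 0"

```text
time: 19.8
tool_pos: [0.4529, 0.294, 0.1285]
ee_rot: [3.137, -0.016, 1.126]
wrist_force: [2.4, 8.2, 5.0]
width: 0.0279
finger_force: 30.0
```

```bash
cat >> p.py <<'E'
def tilt():
    from scipy.optimize import brentq
    o=robot.get_obs(); yw=o["ee_rot"][2]; p=o["tool_pos"]; gx=((p[:2]-[.4628,.317])@[np.cos(yw),np.sin(yw)])*1e3; h=p[2]*1e3+5-67
    print("gx",gx,"h",h,"theta",np.degrees(brentq(lambda a:-33.5+(31-h*np.sin(a))/np.cos(a)-gx,-.1,.8)))
E
python3 - <<'E'
from p import *
plan(.4628,.317,.126,64.5);tilt()
E
```

```text
t 19.8 tcp [0.4529 0.294  0.1285] [179.7473  -0.9254  64.5214] shares 0.1666844288057796 -0.006557010430932505 0.01695364458445629 turn 0.00011915217680148594 q6 0.9109560103679097 F [2.3747 8.1697 4.9727] 0.027856528622145244 30.00049889087677
gx -25.002664320866938 h 66.54304668766844 theta 20.246330335650484
```

Request:
carry_out:
  motion: "0.01 0 -0.02 0; 0.02 0 -0.05 0; 0.02 0 -0.12 0; 0.02 0 -0.22 0; 0.02 0 -0.34 0; 0.02 0 -0.45 0; 0.02 0 -0.55 0; 0.02 0 -0.6 0"

```text
time: 20.6
tool_pos: [0.4516, 0.2919, 0.2161]
ee_rot: [3.139, -0.002, 1.125]
wrist_force: [0.4, -0.2, -2.1]
width: 0.028
finger_force: 30.0
```

```bash
python3 - <<'E'
from p import *
plan(.53,.25,.25,4.5)
s1=take("side","pics/side7.png"); o=robot.get_obs(); yw=o["ee_rot"][2]; g=o["tool_pos"]+[0,0,.005]; x=np.array([np.cos(yw),np.sin(yw),0])
for th in (0,15,20,25):
    a=np.radians(th); up=-np.sin(a)*x+np.cos(a)*np.array([0,0,1]); print(th,proj(s1,g-.1*up),proj(s1,g+.03*up))
u,v=map(int,proj(s1,g));print(u-45,v-45); cv2.imwrite("pics/crop7.png",cv2.resize(s1["image"][v-45:v+55,u-50:u+50,::-1],(600,600),interpolation=2)); print(u-50,v-45)
E
```

```text
t 20.6 tcp [0.4516 0.2919 0.2161] [179.8756  -0.1376  64.4452] shares -0.026386002358998736 0.5919762554150624 -0.22586044386805856 turn 0.33302882979594384 q6 0.9144776267506454 F [ 0.3557 -0.2281 -2.0941] 0.028025277007219032 29.999493956565857
0 (np.float64(308.96085408162685), np.float64(254.63210465644937)) (np.float64(306.92477135138546), np.float64(216.58294826331522))
15 (np.float64(303.23860828616915), np.float64(259.7327186843178)) (np.float64(308.7309459107567), np.float64(215.16203657264288))
20 (np.float64(301.33356957123107), np.float64(260.98269599582613)) (np.float64(309.31498431614307), np.float64(214.8508387101971))
25 (np.float64(299.4517387354459), np.float64(261.98562068626916)) (np.float64(309.8823981729269), np.float64(214.62476638479413))
262 180
257 180
```

View pics/crop7.png

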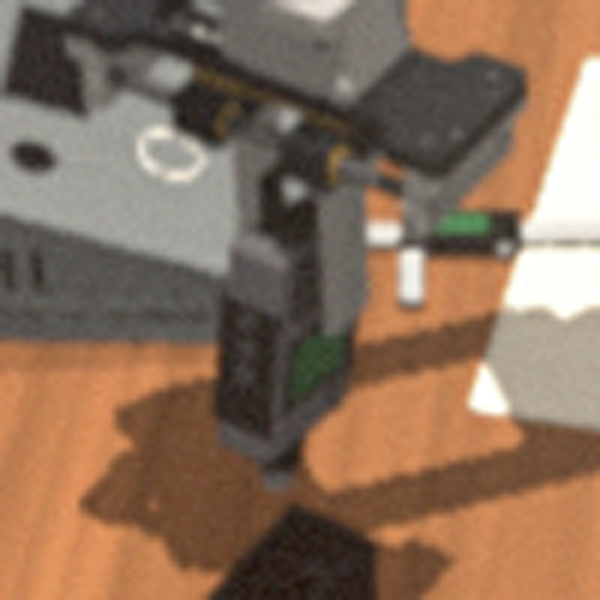

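The tip is at about (303.4,260.5), so the gauge has swivelled in the right direction, roughly 16°. I'll turn to the housing's heading and measure side-on, where the tilt shows in full.

Request:
carry_out:
  motion: "0 0.05 -0.05 0.04; -0.05 0.1 -0.1 0.08; -0.2 0.15 -0.2 0.12; -0.4 0.25 -0.23 0.16; -0.6 0.35 -0.23 0.2; -0.8 0.45 -0.23 0.24; -0.9 0.5 -0.23 0.28; -0.9 0.5 -0.23 0.333"

```text
time: 21.45
tool_pos: [0.4602, 0.1353, 0.2475]
ee_rot: [3.14, 0.001, 0.086]
wrist_force: [-0.9, 1.5, -2.4]
width: 0.0279
finger_force: 30.0
```

```bash
python3 - <<'E'
from p import *
plan(.5267,.0215,.25,4.5)
E
```

```text
t 21.45 tcp [0.4602 0.1353 0.2475] [179.9348   0.0686   4.9226] shares 0.376843311890191 0.7939709250260739 -0.016643591185047657 turn 0.0023478121825541444 q6 1.6531359659935003 F [-0.8708  1.4608 -2.4227] 0.027926698524649286 29.994344115257263
```

Request:
carry_out:
  motion: "0.05 0.1 0 0; 0.12 0.25 0 0; 0.2 0.4 0 0; 0.28 0.58 0 0; 0.35 0.73 0 0; 0.377 0.794 0 0; 0.377 0.794 0 0; 0.377 0.794 0 0"

```text
time: 22.25
tool_pos: [0.5276, 0.0252, 0.2477]
ee_rot: [-3.141, 0.001, 0.096]
wrist_force: [0.2, 0.4, -3.0]
width: 0.0277
finger_force: 30.0
```

```bash
cat > v.py <<'E'
from p import *
def view(f,ths=(0,10,15,20,25)):
    s1=take("side",f.replace("crop","side")); o=robot.get_obs(); yw=o["ee_rot"][2]; g=o["tool_pos"]+[0,0,.005]; x=np.array([np.cos(yw),np.sin(yw),0])
    for th in ths:
        a=np.radians(th); up=-np.sin(a)*x+np.cos(a)*np.array([0,0,1]); print(th,*[np.round(proj(s1,g+k*up),1) for k in (-.1,-.088,-.07,.03)])
    u,v=map(int,proj(s1,g-[0,0,.03])); print("off",u-30,v-30); cv2.imwrite(f,cv2.resize(s1["image"][v-30:v+30,u-30:u+30,::-1],(600,600),interpolation=2))
E
python3 - <<'E'
from v import *
plan(.5267,.0215,.25,4.5); view("pics/crop8.png")
E
```

```text
t 22.25 tcp [0.5276 0.0252 0.2477] [-179.939     0.0633    5.4819] shares -0.008240909505874056 0.02406822019008223 -0.015622932542399548 turn 0.005454894323485209 q6 1.4150893093587298 F [ 0.2384  0.357  -2.9962] 0.02770793443180321 29.999670088291168
0 [297.2 183.1] [297.  179.8] [296.7 174.9] [294.8 146.2]
10 [291.4 182.6] [291.9 179.5] [292.6 174.6] [296.6 146.4]
15 [288.6 182.1] [289.4 179. ] [290.5 174.3] [297.5 146.6]
20 [285.8 181.4] [286.9 178.4] [288.6 173.8] [298.4 146.8]
25 [283.  180.5] [284.4 177.6] [286.6 173.1] [299.3 147.1]
off 265 133
```

View pics/crop8.png

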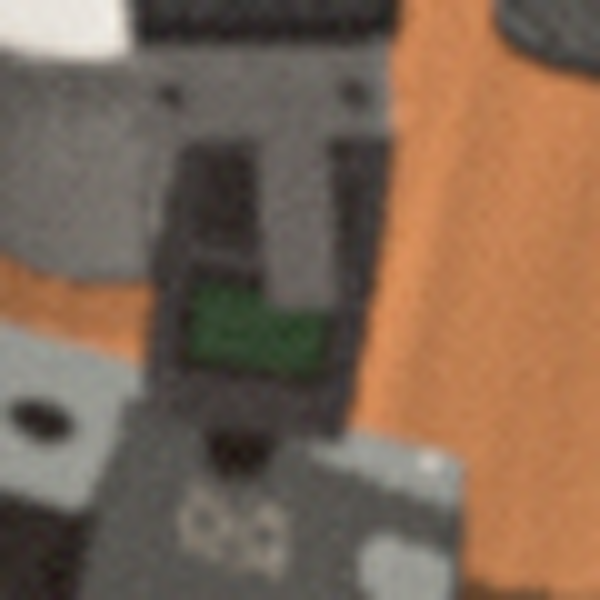

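The side view shows the body leaning, with its right edge running from about (304,148) to (299.5,176) against the wood. I'll get the tilt from that edge numerically.

```bash
cat >> v.py <<'E'
def edge(f,v0,v1,umin,umax):
    s1=dict(np.load(f)); g0=robot.get_obs(); yw=g0["ee_rot"][2]; g=g0["tool_pos"]+[0,0,.005]
    hsv=cv2.cvtColor(cv2.GaussianBlur(s1["image"],(3,3),0),cv2.COLOR_RGB2HSV); E=[]
    for v in range(v0,v1):
        r=hsv[v,umin:umax,1].astype(float); i=np.argmax(r>90); 
        if i>0: E.append((umin+i-1+(90-r[i-1])/(r[i]-r[i-1]),v))
    E=np.array(E); c=np.polyfit(E[:,1],E[:,0],1); print("edge du/dv",c[0],"u at mid",np.polyval(c,(v0+v1)/2),len(E),np.std(E[:,0]-np.polyval(c,E[:,1])))
    x=np.array([np.cos(yw),np.sin(yw),0]);w=np.array([np.sin(yw),-np.cos(yw),0])
    for th in (8,12,16,20,24):
        a=np.radians(th); up=-np.sin(a)*x+np.cos(a)*np.array([0,0,1]); y=np.cos(a)*x+np.sin(a)*np.array([0,0,1])
        for X in (-.014,.014):
            A,B=[np.array(proj(s1,g+k*up-.031*y+X*w)) for k in(-.07,.03)]; m=(A[0]-B[0])/(A[1]-B[1]); print(th,X,round(m,3),round(A[0]+m*((v0+v1)/2-A[1]),2),end=" | ")
        print()
E
python3 - <<'E'
from v import *
edge("pics/side8.npz",150,174,296,312)
E
```

```text
edge du/dv -0.17149782600106156 u at mid 300.96826186459964 24 0.0781420810306073
8 -0.014 -0.117 305.4 | 8 0.014 -0.117 305.37 | 
12 -0.014 -0.203 305.18 | 12 0.014 -0.202 304.69 | 
16 -0.014 -0.292 305.0 | 16 0.014 -0.29 304.05 | 
20 -0.014 -0.384 304.87 | 20 0.014 -0.382 303.43 | 
24 -0.014 -0.481 304.8 | 24 0.014 -0.478 302.84 |
```

The edge slope (0.08 px scatter) gives about 10.5° of tilt, with the gauge also slid about 6 mm along +x in the pads. That agrees with the earlier tip position. It needs more swivel, so I return to the stand and push further.

Request:
carry_out:
  motion: "-0.05 -0.1 0 -0.03; -0.12 -0.25 0 -0.07; -0.2 -0.45 0 -0.11; -0.25 -0.65 0 -0.15; -0.3 -0.85 0 -0.2; -0.35 -1 0 -0.25; -0.35 -1 0 -0.29; -0.35 -1 0 -0.327"

```text
time: 23.1
tool_pos: [0.4602, 0.1708, 0.2484]
ee_rot: [3.141, -0.001, 1.132]
wrist_force: [0.3, 0.4, -2.4]
width: 0.0281
finger_force: 30.0
```

```bash
python3 - <<'E'
from v import *
plan(.4555,.3017,.128,64.5)
E
```

```text
t 23.1 tcp [0.4602 0.1708 0.2484] [179.9851  -0.0422  64.8515] shares 0.776456099948288 -0.39933521990005083 0.8026958864057016 turn 0.001952595525830879 q6 0.678553014797488 F [ 0.3462  0.3568 -2.4136] 0.028082805277592302 29.999574422836304
```

Request:
carry_out:
  motion: "0.15 -0.08 0 0; 0.35 -0.18 0 0; 0.55 -0.28 0 0; 0.7 -0.36 0 0; 0.776 -0.4 0 0; 0.776 -0.4 0.1 0; 0.776 -0.4 0.25 0; 0.776 -0.4 0.4 0"

```text
time: 23.9
tool_pos: [0.4576, 0.2988, 0.1867]
ee_rot: [3.141, 0.001, 1.123]
wrist_force: [0.5, 1.3, -2.2]
width: 0.0279
finger_force: 30.0
```

Request:
carry_out:
  motion: "0 0 0.05 0; 0 0 0.1 0; 0 0 0.15 0; 0 0 0.2 0; 0 0 0.25 0; 0 0 0.3 0; 0 0 0.3 0; 0 0 0.3 0"

```text
time: 24.7
tool_pos: [0.4579, 0.2998, 0.1429]
ee_rot: [-3.141, 0.0, 1.123]
wrist_force: [-0.0, -0.4, -2.8]
width: 0.0279
finger_force: 30.0
```

```bash
python3 - <<'E'
from v import *
plan(.4555,.3017,.127,64.5)
E
```

```text
t 24.7 tcp [0.4579 0.2998 0.1429] [-179.9929    0.0054   64.3322] shares 0.0044298453268774365 -0.01980658187666563 0.10599295622068443 turn -0.0009323553183267879 q6 0.9240841255401296 F [-0.0228 -0.3867 -2.7802] 0.027921887424465507 29.999543130397797
```

Request:
carry_out:
  motion: "0.005 -0.02 0 0; 0.005 -0.02 0 0; 0.005 -0.02 0.04 0; 0.005 -0.02 0.08 0; 0.005 -0.02 0.106 0; 0.005 -0.02 0.106 0; 0.005 -0.02 0.106 0; 0.005 -0.02 0.106 0"

```text
time: 25.5
tool_pos: [0.4557, 0.3018, 0.1273]
ee_rot: [3.141, -0.0, 1.123]
wrist_force: [0.8, -0.1, -1.5]
width: 0.0276
finger_force: 30.0
```

Request:
carry_out:
  motion: "-0.03 0 0 0; -0.06 0 0 0; -0.09 0 0.01 0; -0.12 0 0.02 0; -0.14 0 0.02 0; -0.16 0 0.02 0; -0.16 0 0.02 0; -0.16 0 0.02 0"

```text
time: 26.3
tool_pos: [0.4472, 0.2841, 0.1276]
ee_rot: [3.14, -0.013, 1.124]
wrist_force: [1.3, 7.5, 2.7]
width: 0.0284
finger_force: 30.0
```

```bash
python3 - <<'E'
from v import *
plan(.4555,.3017,.127,64.5); tilt()
take("side","pics/side9.png")
E
```

```text
t 26.3 tcp [0.4472 0.2841 0.1276] [179.8812  -0.7402  64.3765] shares 0.12996868102156844 -0.0006114147884260749 0.0036801938956528466 turn -0.0006861330226821375 q6 0.9015884921196243 F [1.2731 7.4542 2.6963] 0.02836596963968586 29.999669194221497
gx -36.44755305187095 h 65.55202908434794 theta 30.76668869585881
```

Request:
carry_out:
  motion: "-0.01 0 0 0; -0.02 0 0 0; -0.02 0 0 0; -0.01 0 -0.02 0; -0.005 0 -0.08 0; 0 0 -0.2 0; 0 0 -0.32 0; 0 0 -0.45 0"

```text
time: 27.15
tool_pos: [0.4446, 0.2793, 0.1922]
ee_rot: [-3.141, 0.002, 1.122]
wrist_force: [-0.1, 0.3, -1.9]
width: 0.028
finger_force: 30.0
```

Request:
carry_out:
  motion: "0 0 -0.1 0.04; 0 0.05 -0.2 0.08; -0.1 0.15 -0.3 0.12; -0.25 0.25 -0.4 0.16; -0.45 0.4 -0.45 0.2; -0.65 0.5 -0.45 0.24; -0.85 0.6 -0.45 0.28; -0.9 0.6 -0.45 0.333"

```text
time: 27.95
tool_pos: [0.4675, 0.1159, 0.2595]
ee_rot: [3.139, 0.0, 0.083]
wrist_force: [0.8, 0.1, -2.1]
width: 0.0283
finger_force: 30.0
```

```bash
python3 - <<'E'
from v import *
plan(.5267,.0215,.25,4.5)
E
```

```text
t 27.95 tcp [0.4675 0.1159 0.2595] [179.8746   0.0116   4.7384] shares 0.34153772032559476 0.6597891724792869 0.06331399825124615 turn 0.0013246649709150423 q6 1.6144420459400388 F [ 0.7687  0.075  -2.0609] 0.02826463458993336 29.99413937330246
```

Request:
carry_out:
  motion: "0.06 0.12 0.02 0; 0.14 0.28 0.04 0; 0.22 0.44 0.063 0; 0.3 0.58 0.063 0; 0.341 0.66 0.063 0; 0.341 0.66 0.063 0; 0.341 0.66 0.063 0; 0.341 0.66 0.063 0"

```text
time: 28.75
tool_pos: [0.5274, 0.0265, 0.2499]
ee_rot: [-3.141, -0.0, 0.094]
wrist_force: [0.2, 0.4, -2.5]
width: 0.0274
finger_force: 30.0
```

```bash
python3 - <<'E'
from v import *
plan(.5267,.0215,.25,4.5); view("pics/crop10.png"); edge("pics/side10.npz",150,172,290,312)
E
```

```text
t 28.75 tcp [0.5274 0.0265 0.2499] [-179.9718   -0.0067    5.3958] shares -0.007649881500228177 0.03276568574991721 -0.0003674030467532008 turn 0.0049769203551388985 q6 1.4191981538373775 F [ 0.1865  0.4134 -2.5339] 0.02744284409136973 29.999343752861023
0 [297.2 182.7] [296.9 179.5] [296.6 174.6] [294.7 145.8]
10 [291.4 182.3] [291.8 179.1] [292.5 174.3] [296.6 146. ]
15 [288.5 181.8] [289.3 178.6] [290.5 173.9] [297.5 146.1]
20 [285.7 181.1] [286.8 178. ] [288.5 173.4] [298.4 146.4]
25 [282.9 180.1] [284.4 177.2] [286.5 172.7] [299.2 146.7]
off 265 133
edge du/dv -0.32792889129066005 u at mid 298.458135263991 22 0.14607966708686085
8 -0.014 -0.117 305.43 | 8 0.014 -0.117 305.42 | 
12 -0.014 -0.203 305.26 | 12 0.014 -0.202 304.79 | 
16 -0.014 -0.291 305.13 | 16 0.014 -0.29 304.2 | 
20 -0.014 -0.384 305.06 | 20 0.014 -0.382 303.64 | 
24 -0.014 -0.481 305.05 | 24 0.014 -0.478 303.11 |
```

View pics/crop10.png

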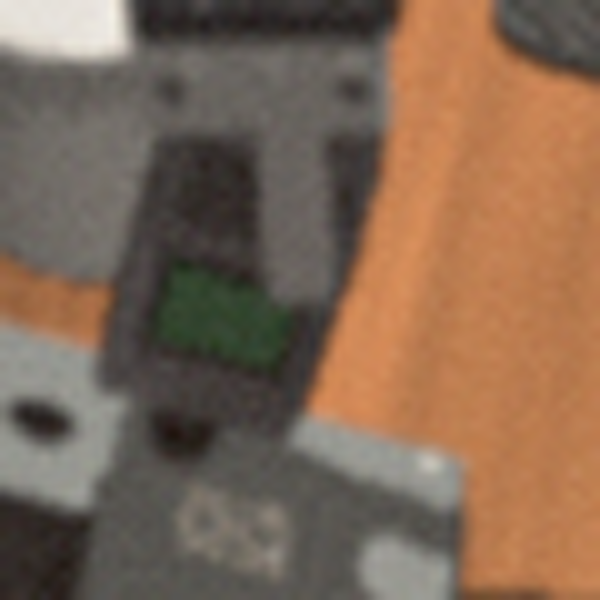

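The body now leans about 17.6° (edge slope −0.33), and the gauge sits about 15 mm along +x in the pads. The neck is at about (283.5,176.5). Picture viewing is used up (I went one over), so the rest is numeric: ring centre from the first images, and the neck as a dark blob.

```bash
cat >> v.py <<'E'
def ringc(im,box,q):
    u,v,w,h=box; g=im[v:v+h,u:u+w].astype(int).min(2); p=np.argwhere(g>q)[:,::-1].astype(np.float32); (c,ax,an)=cv2.fitEllipse(p+0); return c[0]+u,c[1]+v,ax,len(p)
def neck(s1,cu,cv_,thr,R=7):
    g=cv2.cvtColor(s1["image"],cv2.COLOR_RGB2GRAY)[cv_-R:cv_+R+1,cu-R:cu+R+1].astype(int); print(g[:, :]); m=(g<thr).astype(np.uint8); n,l,st,ce=cv2.connectedComponentsWithStats(m)
    print([(np.round(ce[i]+[cu-R,cv_-R],2),st[i]) for i in range(1,n) if st[i][4]>5])
E
python3 - <<'E'
from v import *
for q in (150,165,180): print(q,"side ring",ringc(s["image"],(276,196,20,19),q),"top ring",ringc(t["image"],(307,154,18,19),q))
neck(dict(np.load("pics/side10.npz")),283,178,45)
E
```

```text
150 side ring (284.93166160583496, 205.30908870697021, (7.439366340637207, 11.020248413085938), 69) top ring (315.5, 163.0, (17.336753845214844, 18.31162452697754), 342)
165 side ring (284.8039855957031, 205.05916500091553, (6.938979148864746, 10.31844711303711), 36) top ring (315.7332191467285, 162.74509716033936, (11.14514446258545, 11.910392761230469), 87)
180 side ring (284.622652053833, 205.3955135345459, (6.66794490814209, 10.082748413085938), 16) top ring (315.6322708129883, 162.83522033691406, (11.008037567138672, 11.326147079467773), 58)
[[ 78  79  73  76  70  71  65  67  66  65  60  64  58  65  63]
 [113 102  83  76  69  71  65  61  66  60  61  63  63  57  60]
 [146 122  90  79  68  62  63  59  64  58  64  57  65  63  69]
 [140 109  88  72  51  45  45  53  58  58  60  63  60  64  56]
 [127  95  83  74  45  35  35  44  39  39  50  64  64  71  63]
 [127  96  87  72  51  31  22  35  35  32  54  78  86  77  77]
 [116  91  84  76  57  41  36  35  33  44  68  76  85  85  84]
 [104  90  83  84  71  55  45  48  48  59  79  83  81  84  86]
 [101  82  81  84  81  77  71  68  69  79  83  87  88  89  87]
 [ 87  82  88  89  86  85  84  78  84  86  90  88  82  84  87]
 [ 86  82  84  81  86  90  87  93 101 101  91  89  87  85  89]
 [ 81  88  85  84  89  86  89  97 115 114 113 106  91  91  85]
 [ 87  83  87  83  85  87  87 108 114 112 118 109 101 103 103]
 [ 81  84  82  85  84  84 101 117 109  99 115 117 103 104 107]
 [ 86  82  87  80  84  84  96 122 107  97 109 122 114 111 105]]
[(array([283., 176.]), array([ 5,  4,  5,  3, 15], dtype=int32))]
```

Request:
carry_out:
  motion: "-0.02 0.033 0.05 0.003; -0.04 0.033 0.15 0.005; -0.06 0.033 0.27 0.005; -0.063 0.033 0.4 0.005; -0.063 0.033 0.5 0.005; -0.063 0.033 0.53 0.005; -0.063 0.033 0.53 0.005; -0.063 0.033 0.53 0.005"

```text
time: 29.6
tool_pos: [0.5195, 0.0198, 0.171]
ee_rot: [3.141, -0.002, 0.077]
wrist_force: [-0.1, 0.5, -2.2]
width: 0.0275
finger_force: 30.0
```

```bash
cat >> v.py <<'E'
def tipof(s1,tcp,yw,th,sh,k):
    x=np.array([np.cos(yw),np.sin(yw),0]);a=np.radians(th); up=-np.sin(a)*x+np.cos(a)*np.array([0,0,1]); y=np.cos(a)*x+np.sin(a)*np.array([0,0,1])
    return tcp+[0,0,.005]+sh*y-k*up
E
python3 - <<'E'
from v import *
print("ring",onz(t,315.6,162.9,.06),onz(s,284.9,205.2,.06))
s1=dict(np.load("pics/side10.npz"))
for sh in (.008,.012,.016,.02): print(sh,[np.round(proj(s1,tipof(s1,np.array([.5274,.0265,.2499]),.0942,17.6,sh,k)),1) for k in(.07,.079,.088,.1)])
s2=take("side","pics/side11.png"); o=robot.get_obs();plan(.518,.0208,.17,4.5)
for sh in (.008,.012,.016,.02): print(sh,[np.round(proj(s2,tipof(s2,o["tool_pos"],o["ee_rot"][2],17.6,sh,k)),1) for k in(.07,.079,.088,.1)])
u,v=map(int,proj(s2,tipof(s2,o["tool_pos"],o["ee_rot"][2],17.6,.014,.085))); print(u,v); neck(s2,u,v+2,45,9)
edge("pics/side11.npz",v-24,v-7,u+4,u+36)
E
```

```text
ring [0.5734 0.0263 0.06  ] [0.5726 0.0212 0.06  ]
0.008 [array([286.8, 173. ]), array([286.1, 175.3]), array([285.4, 177.7]), array([284.5, 180.8])]
0.012 [array([285.5, 172.6]), array([284.8, 175. ]), array([284.1, 177.3]), array([283.2, 180.4])]
0.016 [array([284.2, 172.3]), array([283.5, 174.7]), array([282.8, 177. ]), array([281.9, 180.1])]
0.02 [array([282.9, 172. ]), array([282.2, 174.3]), array([281.5, 176.7]), array([280.6, 179.8])]
t 29.65 tcp [0.5197 0.0198 0.1713] [179.9856  -0.1278   4.4329] shares -0.010583193545639935 -0.007481497269262724 0.00885106479205459 turn -0.0003726500896737169 q6 1.422413192784559 F [-0.2378  0.2322 -1.8987] 0.028246724606364963 29.9992436170578
0.008 [array([291.4, 192.7]), array([290.7, 194.9]), array([290. , 197.1]), array([289.1, 200. ])]
0.012 [array([290.2, 192.4]), array([289.5, 194.6]), array([288.8, 196.8]), array([287.8, 199.6])]
0.016 [array([288.9, 192.1]), array([288.2, 194.3]), array([287.5, 196.4]), array([286.6, 199.3])]
0.02 [array([287.7, 191.7]), array([287. , 193.9]), array([286.3, 196.1]), array([285.4, 199. ])]
288 195
[
[... 1245 characters left out ...]
99 106 102 104  84  78  71  73  76  79  78
   90]
 [141 162 126  91  82  89  84  87  97 104 111  88  71  63  69  65  71  75
   83]
 [164 208 163 114 106 104  98  89  84  96 104 100  74  67  62  67  62  70
   68]
 [163 195 197 159 139 131 116  91  83  82  99 103  80  68  71  61  73  68
   68]]
[(array([289.08, 196.29]), array([ 7,  6,  8,  5, 24], dtype=int32))]
edge du/dv 0.40848734342991116 u at mid 308.94145071098086 17 1.2763023393633934
8 -0.014 -0.127 309.71 | 8 0.014 -0.127 309.7 | 
12 -0.014 -0.216 309.77 | 12 0.014 -0.215 309.28 | 
16 -0.014 -0.308 309.88 | 16 0.014 -0.307 308.89 | 
20 -0.014 -0.405 310.05 | 20 0.014 -0.402 308.54 | 
24 -0.014 -0.506 310.29 | 24 0.014 -0.503 308.23 |
```

```bash
python3 - <<'E'
from v import *
h=np.radians(4.5); n=np.array([-np.sin(.349)*np.cos(h),-np.sin(.349)*np.sin(h),np.cos(.349)])
r=np.array([.5725,.0255,.06]); p0=np.array(proj(s,r)); print("ring proj",p0)
for d in (0,.01,.015,.02,.025): print(d,np.array(proj(s,r+d*n))-p0)
for e in np.eye(3)*.01: print(e,np.array(proj(s,r+e))-p0)
print("top",proj(t,r))
E
```

```text
ring proj [284.6806 206.0616]
0 [0. 0.]
0.01 [ 0.8796 -2.3173]
0.015 [ 1.3221 -3.4827]
0.02 [ 1.7662 -4.6528]
0.025 [ 2.2121 -5.8274]
[0.01 0.   0.  ] [-3.1265 -0.2096]
[0.   0.01 0.  ] [-0.6105  2.0031]
[0.   0.   0.01] [-0.2209 -2.4855]
top (np.float64(315.8850362335938), np.float64(163.1848978687691))
```

Request:
carry_out:
  motion: "0.02 -0.013 0 0; 0.03 -0.013 0.02 0; 0.035 -0.013 0.04 0; 0.042 -0.013 0.06 0; 0.048 -0.013 0.07 0; 0.055 -0.013 0.08 0; 0.055 -0.013 0.08 0; 0.055 -0.013 0.08 0"

```text
time: 30.45
tool_pos: [0.527, 0.0224, 0.1581]
ee_rot: [-3.142, -0.0, 0.077]
wrist_force: [0.3, 0.8, -2.6]
width: 0.0284
finger_force: 30.0
```

```bash
cat >> v.py <<'E'
def force(n=6):
    F=[]
    for i in range(n): s1=snapshot("side"); F.append(np.r_[robot.get_obs()["wrist_force"],robot.get_obs()["wrist_torque"]])
    print("F",np.mean(F,0)); return s1
E
python3 - <<'E'
from v import *
plan(.529,.0225,.15,4.5); s2=force()
neck(s2,288,201,45,8)
E
```

```text
t 30.45 tcp [0.527  0.0224 0.1581] [-179.9951   -0.0009    4.4333] shares 0.013015813914254378 0.0004447406431217334 0.05422771181653241 turn -0.00037070021900136556 q6 1.428368226978898 F [ 0.3429  0.7821 -2.6112] 0.028402691524759233 29.99921053647995
F [ 0.2644  0.2439 -2.2733 -0.0217  0.1995 -0.0067]
[[ 75  73  67  69  68  61  59  55  51  50  51  51  48  49  54  43  56]
 [ 75  71  76  73  68  66  68  62  67  62  60  59  51  46  49  53  64]
 [ 81  75  77  71  69  61  61  69  61  60  61  63  60  54  60  60  62]
 [ 77  79  71  72  65  61  66  65  64  66  70  67  59  67  57  63  60]
 [ 88  84  69  57  56  58  60  66  63  70  60  64  69  65  64  65  62]
 [ 89  85  68  40  44  37  42  51  56  64  68  66  62  65  62  61  71]
 [ 89  84  66  37  33  30  36  43  48  71  71  70  71  64  67  65  71]
 [ 90  83  71  51  40  29  33  41  53  78  84  88  80  76  77  69  86]
 [ 83 104  93  72  57  47  38  51  64  71  82  81  87  88  90  91  87]
 [104 108 105  90  75  63  65  83  80  72  64  73  77  85  77  86  86]
 [108 102  89  92  84  78  81  98  90  83  71  66  68  67  69  67  78]
 [105  92  78  76  85  82  92  93  91  90  76  70  64  68  67  73  69]
 [132 120  90  72  73  82  78  90  82  85  82  74  66  72  66  67  62]
 [170 185 144 102  75  70  73  75  73  72  85  81  69  65  65  65  70]
 [161 213 192 135  88  72  68  70  77  86  94  79  70  74  74  68  68]
 [126 153 169 128  91  79  87  84  90  95  86  71  69  68  67  69  70]
 [ 99  85  97  90  89  94  97  91 101  86  79  67  64  70  71  69  66]]
[(array([285.07, 199.14]), array([ 3,  5,  5,  4, 14], dtype=int32))]
```

```bash
python3 - <<'E'
from v import *
s2=take("side","pics/side12.png")
np.set_printoptions(linewidth=160)
for S in (s,s2):
    g=cv2.cvtColor(S["image"],cv2.COLOR_RGB2GRAY)[195:213,275:297]; print(g)
E
```

```text
[[143 147 144 144 145 143 148 150 146 149 145 148 141 116  85  76  78  92 122 139 149 148]
 [143 146 146 147 146 145 141 145 149 148 146 146 138  96  57  38  41  51  72 117 142 148]
 [147 144 142 145 145 151 149 144 145 146 148 153 139 110  68  44  41  37  48  85 128 150]
 [149 146 147 145 145 149 150 146 144 150 148 145 148 130 103  75  61  52  51  80 131 151]
 [149 145 144 146 146 148 144 146 146 145 143 148 150 147 137 116  98  93  97 112 139 150]
 [146 145 150 147 144 147 151 152 157 154 156 147 144 152 151 142 135 136 135 140 148 147]
 [148 140 146 143 149 154 170 190 195 184 186 166 156 149 147 153 145 148 147 146 151 145]
 [145 140 148 143 150 171 188 209 214 205 203 186 174 159 155 150 152 148 151 149 148 152]
 [145 147 143 144 158 193 174 165 168 166 167 165 179 184 172 155 145 151 145 145 148 146]
 [144 150 144 144 156 203 170 144 146 146 144 151 157 176 186 163 149 143 148 142 146 150]
 [147 143 144 143 161 198 180 146 142 143 144 144 149 162 175 170 151 143 148 147 147 146]
 [145 147 148 141 152 187 200 171 152 149 145 146 146 142 165 188 162 151 143 148 149 145]
 [152 14
[... 1477 characters left out ...]
0  94  70  73  79  80  85  85  85  85  72  69  68  65  70  66]
 [157 157 154 140 141 170 184 148 101  76  66  67  74  70  75  92  79  73  68  65  66  70]
 [156 160 152 137 132 164 215 192 138  88  67  68  68  74  88  89  79  67  68  67  70  72]
 [158 159 157 143 132 124 153 169 127  92  84  91  81  95  94  86  71  72  63  65  72  70]
 [161 155 156 145 131  93  80  95  87  90  95  95  93  99  90  77  64  71  68  78  72  71]
 [157 159 155 148 134  88  60  62  64  77  77  77  80  75  73  64  72  71  70  65  69  67]
 [160 157 155 157 141  98  69  70  66  66  63  67  69  64  72  67  63  65  68  66  72  66]
 [159 161 160 156 149  99  73  63  63  69  68  64  70  65  75  71  70  68  67  68  69  68]]
```

The tip is about 3 mm off the face, at about (284.4,204.7) against the ring centre (285.1,205.4). I correct x by about −2 mm and press along the face normal.

Request:
carry_out:
  motion: "-0.01 0 0.005 0; -0.008 0 0.01 0; -0.006 0 0.015 0; -0.005 0 0.02 0; -0.004 0 0.025 0; -0.004 0 0.025 0; -0.004 0 0.025 0; -0.004 0 0.025 0"

```text
time: 31.6
tool_pos: [0.5264, 0.0224, 0.1544]
ee_rot: [-3.142, -0.0, 0.077]
wrist_force: [0.1, -0.0, -2.5]
width: 0.0275
finger_force: 30.0
```

```bash
python3 - <<'E'
from v import *
plan(.529,.0225,.15,4.5); force(8)
E
```

```text
t 31.6 tcp [0.5264 0.0224 0.1544] [-179.9967   -0.0017    4.431 ] shares 0.017068879431405382 0.0004356885343714635 0.0293365027626565 turn -0.0003835721492267099 q6 1.4282579601077587 F [ 0.1067 -0.0127 -2.4982] 0.027526443139943128 29.99925434589386
F [ 0.0593  0.0216 -2.4163 -0.0107  0.197   0.005 ]
```

Request:
carry_out:
  motion: "0.002 0 0.006 0; 0.004 0 0.012 0; 0.007 0 0.019 0; 0.007 0 0.019 0; 0.007 0 0.019 0; 0.007 0 0.019 0; 0.007 0 0.019 0; 0.007 0 0.019 0"

```text
time: 32.8
tool_pos: [0.5275, 0.0224, 0.1516]
ee_rot: [-3.142, -0.0, 0.077]
wrist_force: [-0.3, 0.8, -3.1]
width: 0.0279
finger_force: 30.0
```

```bash
python3 - <<'E'
from v import *
plan(.529,.0225,.15,4.5); force(8)
E
```

```text
t 32.8 tcp [0.5275 0.0224 0.1516] [-179.998    -0.0043    4.4335] shares 0.010108507701425769 0.0004411859469233696 0.010424326665490573 turn -0.00036972005777218756 q6 1.4285091910579355 F [-0.2624  0.7645 -3.0779] 0.02786035596049602 29.99925434589386
F [-0.1739  0.204  -2.1861 -0.014   0.1834 -0.0141]
```

Request:
carry_out:
  motion: "0.002 0 0.006 0; 0.004 0 0.012 0; 0.007 0 0.019 0; 0.007 0 0.019 0; 0.007 0 0.019 0; 0.007 0 0.019 0; 0.007 0 0.019 0; 0.007 0 0.019 0"

```text
time: 34.0
tool_pos: [0.5285, 0.0225, 0.1487]
ee_rot: [-3.142, -0.0, 0.077]
wrist_force: [1.2, 0.3, -2.9]
width: 0.0281
finger_force: 30.0
```

```bash
python3 - <<'E'
from v import *
np.set_printoptions(linewidth=160)
plan(.529,.0225,.15,4.5); s2=force(8)
print(cv2.cvtColor(s2["image"],cv2.COLOR_RGB2GRAY)[195:213,275:297])
E
```

```text
t 34.0 tcp [0.5285 0.0225 0.1487] [-179.9967   -0.0072    4.4324] shares 0.0030344324657486984 0.00046151926487934765 -0.008500175309338148 turn -0.0003753329165235186 q6 1.4287991610952553 F [ 1.1557  0.2959 -2.9478] 0.028075165172705856 29.99917298555374
F [-0.1718 -0.3528 -2.6318 -0.0107  0.2077  0.0089]
[[ 89  86  76  77  74  75  67  68  62  51  52  50  47  49  51  59  57  60  52  56  46  62]
 [ 85  81  81  75  77  73  71  67  72  66  63  65  62  58  59  55  52  53  50  48  50  63]
 [ 91  90  76  74  77  75  77  77  71  66  69  68  64  68  63  68  56  53  54  48  58  61]
 [122 116  97  86  81  72  78  77  76  66  64  62  62  67  64  65  65  64  60  63  66  63]
 [151 149 124  95  84  80  73  69  70  64  61  65  67  64  70  68  62  61  71  62  63  64]
 [156 158 135 103  87  84  88  69  48  49  53  58  55  62  64  61  68  65  65  66  63  64]
 [158 153 118  93  89  91  99  69  41  37  39  42  43  48  56  64  63  64  67  63  68  70]
 [159 148 110  87  87 101 108  79  43  30  29  31  42  53  66  66  68  62  69  65  66  72]
 [156 146 108  77  84 111 100  74  63  43  36  41  49  66  73  71  68  72  67  66  67  75]
 [154 150 111  76  76  98  93  76  77  68  55  52  69  82  85  80  68  68  71  66  65  68]
 [153 152 127 100  99 116 108  97  85  80  77  75  71  76  90  87  73  69  68  68  67  68]
 [156 154 148 138 136 154 178 140 113  88  81  73  65  67  81  89  77  69  65  67  73  65]
 [155 159 150 139 131 160 212 196 140  93  74  71  65  76  86  92  76  71  67  69  71  69]
 [158 155 146 138 137 140 168 180 135  88  85  87  88  89  95  81  73  65  68  63  70  72]
 [155 161 157 141 136 122 120 126  97  90  91  95  96 101  92  76  71  70  68  71  60  70]
 [156 157 153 147 131  96  77  74  71  74  73  72  81  75  73  71  70  68  67  71  71  70]
 [158 159 161 160 126  93  67  63  67  62  69  67  65  65  69  70  71  67  71  68  65  68]
 [160 160 156 152 121  85  68  70  61  73  65  68  69  66  64  65  74  71  65  67  68  73]]
```

Request:
carry_out:
  motion: "-0.01 0.007 0.004 0; -0.01 0.007 0.008 0; -0.008 0.007 0.014 0; -0.006 0.007 0.018 0; -0.005 0.007 0.022 0; -0.005 0.007 0.022 0; -0.005 0.007 0.022 0; -0.005 0.007 0.022 0"

```text
time: 35.2
tool_pos: [0.5277, 0.0214, 0.1454]
ee_rot: [3.142, 0.0, 0.077]
wrist_force: [-1.8, 0.2, -0.9]
width: 0.0278
finger_force: 30.0
```

```bash
python3 - <<'E'
from v import *
plan(.529,.0225,.15,4.5); s2=force(8)
E
```

```text
t 35.2 tcp [0.5277 0.0214 0.1454] [179.9964   0.0203   4.4322] shares 0.009120829418792106 -0.006840061867544439 -0.030716450802171596 turn -0.00037687753762267247 q6 1.4266192107481248 F [-1.7911  0.1866 -0.8741] 0.02775924982248364 29.99980241060257
F [-1.5566 -0.8103 -0.4976 -0.1902  0.5972 -0.0371]
```

Request:
carry_out:
  motion: "0.002 0 0.005 0; 0.003 0 0.01 0; 0.005 0 0.014 0; 0.005 0 0.014 0; 0.005 0 0.014 0; 0.005 0 0.014 0; 0.005 0 0.014 0; 0.005 0 0.014 0"

```text
time: 36.4
tool_pos: [0.5285, 0.0215, 0.1433]
ee_rot: [-3.142, 0.0, 0.077]
wrist_force: [-2.0, -1.0, -0.3]
width: 0.0277
finger_force: 30.0
```

```bash
python3 - <<'E'
from v import *
np.set_printoptions(linewidth=160)
plan(.529,.0225,.15,4.5); force(8); s2=take("side","pics/side14.png");t2=take("top","pics/top14.png")
print(cv2.cvtColor(s2["image"],cv2.COLOR_RGB2GRAY)[197:213,275:297])
print(cv2.cvtColor(t2["image"],cv2.COLOR_RGB2GRAY)[152:174,304:328])
edge("pics/side14.npz",180,196,296,318)
E
```

```text
t 36.4 tcp [0.5285 0.0215 0.1433] [-179.9998    0.0085    4.4305] shares 0.0036030771692258817 -0.006689326546584916 -0.04491973210985527 turn -0.0003862591389403431 q6 1.4268533699141697 F [-2.0063 -0.989  -0.323 ] 0.02774175439734579 30.00007152557373
F [-2.8649 -1.0839  0.1093 -0.2816  0.7957 -0.0518]
[[ 95  90  83  74  76  74  68  69  72  65  63  65  57  55  52  52  50  52  54  46  49  59]
 [129 115  95  79  74  77  75  74  75  67  67  65  61  66  60  60  57  48  57  52  56  64]
 [154 147 123  95  80  74  76  76  73  62  67  64  66  65  61  67  71  61  62  58  60  60]
 [157 160 150 113  86  76  83  70  70  62  66  70  65  62  66  63  64  62  64  63  66  61]
 [155 157 150 113  87  86 100  81  60  52  53  58  59  61  62  65  67  69  62  71  64  66]
 [155 151 140  97  84  98 107  89  59  34  42  40  48  54  60  68  63  61  64  71  65  71]
 [153 150 116  78  77  91  95  74  47  30  33  33  42  54  67  68  66  66  67  64  66  68]
 [154 152 110  76  75  97  82  52  48  44  36  34  47  59  83  77  74  66  65  66  71  69]
 [158 152 128 106 106 121 105  84  70  62  55  51  47  70  83  85 
[... 2480 characters left out ...]
62  63  71  71  75  69  68  71  73  84  78  65  47  51  57  69]
 [ 75  69  54  32  34  35  42  52  63  64  68  73  72  70  68  72  73  69  69  72  65  65  69  76]
 [ 74  71  56  36  33  30  37  48  57  61  65  65  71  71  71  73  71  65  71  71  60  58  56  55]
 [ 72  65  54  33  31  34  30  48  62  69  74  74  75  76  78  78  76  67  67  62  48  43  45  48]]
edge du/dv -0.043733053641745415 u at mid 310.581492705252 16 0.18579988520298304
8 -0.014 -0.124 306.95 | 8 0.014 -0.124 306.99 | 
12 -0.014 -0.215 306.94 | 12 0.014 -0.214 306.48 | 
16 -0.014 -0.308 306.98 | 16 0.014 -0.306 306.01 | 
20 -0.014 -0.405 307.07 | 20 0.014 -0.403 305.57 | 
24 -0.014 -0.508 307.23 | 24 0.014 -0.505 305.17 |
```

```bash
python3 - <<'E'
from v import *
for f in ("side8","side10","side14"):
    S=dict(np.load(f"pics/{f}.npz")); im=S["image"].astype(int); m=((im[...,1]-im[...,0]>12)&(im[...,1]-im[...,2]>5)).astype(np.uint8); m[:150]=0; m[210:]=0; m[:,:270]=0; m[:,310:]=0
    n,l,st,ce=cv2.connectedComponentsWithStats(m); i=1+np.argmax(st[1:,4]); p=np.argwhere(l==i)[:,::-1].astype(np.float32); r=cv2.minAreaRect(p); M=np.cov(p.T); w,V=np.linalg.eigh(M); print(f,ce[i],st[i],r,np.degrees(np.arctan2(V[1,1],V[0,1])))
o=robot.get_obs(); print(o["time"],np.abs(o["qvel"]).max()); force(6)
E
```

```text
side8 [289.8529 165.5147] [284 162  13   8  68] ((290.2769470214844, 165.28460693359375), (12.03136920928955, 6.449806213378906), 7.125016689300537) -165.3241374171259
side10 [286.6667 164.25  ] [281 160  13   9  72] ((287.0, 164.5), (11.700427055358887, 6.640782833099365), 18.434947967529297) -163.70594247002006
side14 [289.0492 192.5246] [284 189  12   8  61] ((289.38238525390625, 192.47059631347656), (11.156637191772461, 5.578319072723389), 14.03624439239502) -161.51145917994114
36.9 0.0011047470189462204
F [-2.7966 -0.5433  0.1485 -0.3161  0.8321 -0.0446]
```

```bash
python3 - <<'E'
from bench import robot
print(robot.close_job())
E
```

```text
the job is handed in; nothing more can be done
None
```

I handed the job in with the gauge still gripped and lightly pressed inside the plain ring (about 3.3 N, collar roughly 4.5–5 mm in, leaning about 17–18° against the 20° wanted), after zeroing it on the disc for over a second; these are my own estimates, no verdict came back, and I viewed 11 pictures where 10 were allowed.

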